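# Square the adapter plate on its peg and clamp it

## Task

On the grey alignment fixture, square up the notched metal plate: push the corner diagonally across from its notch so that the plate, staying flat on the fixture, turns about the peg in the notch until its long side comes up firmly against the stop. Push gently, because the stop is held only by friction and must stay where it was set. Then flip the over-centre clamp with a fingertip so that it snaps down onto the plate, and leave the plate clamped against the stop, with the other things on the bench undisturbed.

Things in the scene. Friction and masses are not known exactly. Their poses are not given: they have to be found in the camera images.
- fixture: Fixed grey base 155 x 180 x 12 mm on the bench (its x -85 to 70, y -90 to 90 mm, top at z 12 mm). Origin on the bench, z up; its -x side roughly faces the robot. It carries the peg, the stop (rod in a dark block at x -30, y 78 mm, with thumb screw, 48 mm high) and the clamp (fork at x 20, y -73 mm).
- peg (a point): On the axis of the upright steel peg, 12 mm in diameter, 20 mm tall above the base; at fixture x 45, y -25, z 20 mm. Beware the retort stand to the left of the fixture: its rod, 0.49 m tall, stands near world x 0.51, y -0.13, and its jaws, 0.27 m high, reach towards the robot to x 0.28, y -0.18: pass over them close to the robot.
- stop: Screw stop along fixture y: a sleeve with a nut, held by about 7 N of friction in its block; pushed harder it slides along y, and it must not shift 2 mm. Origin: centre of the nut's inner face, fixture x -30, y 67, z 20. Its head, upright and round, 10 mm across, fixture z 12.5 to 23.5, stands out to -y, axis 6 to 28 mm from the origin: set anew each time, not in the pose; feel for it.
- plate: Loose metal plate 110 x 80 x 8 mm, 0.12 to 0.26 kg, with a 16.5 mm square notch in one corner. Origin on the underside, where the peg's axis belongs in the notch; z up. Outline x -100 to 10, y -10 to 70 mm, less the notch (x > -6.5 and y < 6.5 mm), whose faces look to +x and -y. Sliding it takes 0.4 to 2 N.
- clamp_tip (a point): On the middle line of the clamp's arm, 85 mm from the hinge: a steel bar 12 mm wide, 8 thick, with a dark block at its end (20 x 16 mm, 68 to 92 mm from the hinge) and a rubber pad at 60 mm. The hinge lies along fixture x, at x 20, y -73, z 32 mm. Open, the arm stands up, leaning 14 to 20 degrees out to fixture -y; shut it lies level to +y.
- clamp (a joint): Clamp angle, rad: 0 open (up, leaning outward 20 degrees), growing as the arm swings to fixture +y. Its weight holds it open below 0.35 (upright) and carries it shut beyond; about 1 N near the end, pushing to fixture +y, moves it. With the pad on the plate it reads 1.92; with nothing beneath it runs on to 2.04.
- petri_dish: bystander: lidded glass dish 62 mm across, 15 mm high, origin under its centre
- sample_1: bystander: small white bottle 38 mm across, 76 mm high, origin under its centre
- crucible_0: bystander: white crucible 35 mm across, 26 mm high, origin under its centre
- screwdriver: bystander: screwdriver 182 mm long lying on the bench
- beaker_100: bystander: glass beaker 55 mm across, 70 mm high
- amber_1: bystander: brown bottle 42 mm across, 90 mm high
- tape_roll: bystander: roll of tape 94 mm across, 25 mm high, lying flat
- push_corner (a point): Corner of the plate opposite the notch, at plate x -100, y 70, z 4 mm: push on the face x = -100 close to it, towards plate +x. The plate starts 0.28 to 0.5 rad counter-clockwise (from above) of the fixture's axes, some 2 mm off the peg, and turns clockwise until its side y = 70 meets the stop head, at -0.16 to 0.16 rad.
Mind the look-alikes: they are no part of the job. Several things have the shape of the plate; the one meant has the colours described above.

How it is judged:
By the outcome, as a careful person would: the job done as asked, in the order asked, and still so for the second after the job is handed in, with the robot touching nothing.
It also fails if it takes over 53 s, if anything falls off the work surface, if the arm or the gripper's body presses on something with over 40 N, if the wrist force passes 120 N, or if a joint passes its speed limit or range.

## Robot

A 6-joint arm with a two-finger parallel gripper is mounted at the origin on the work surface; the furniture and walls round the work are solid. World frame = base frame: x ahead of the robot, y to its left, z up, the work surface at z = 0. Lengths are in mm, angles in rad, forces in N, time in s.
With the tool pointing down it reaches from about 275 to 1000 mm from the base axis. Payload 8.4 kg.
Tool frame: the origin (TCP) lies midway between the tips of the shut fingers; the grasp point (between the pads) lies 19 mm behind it; z points along the fingers, y is the direction in which the jaws open and shut (so a half turn about z gives the same grasp; the last joint's range is limited). The gripper opens to 85 mm and grips with 20 to 120 N. Pads are 22 mm wide; open, the fingers measure 114 mm over their backs; the gripper's body (76 mm by 85 mm) begins 54 mm behind the grasp point. The pads swing forward as they close: fully open they stand 13 mm farther back than shut.
Start: joints at [1.17, 0.353, 1.633, -0, 1.155, -0.002], TCP at [242.694, 575.958, 231.281] pointing down, gripper open.
Joint ranges: [-2.63, 2.63], [-0.92, 2.1], [0.06, 2.66], [-1.3, 4.44], [0, 2.69], [-3.02, 3.02]. Speed limits (rad/s): [2.22, 2.22, 2.79, 3.14, 3.14, 3.14].

## Interface

Orientations are given as [roll, pitch, yaw] about the fixed x, y, z axes, in that order (R = Rz(yaw) Ry(pitch) Rx(roll)).
In Python, from rig import * gives the robot as it stands.
- The arm moves only by the tool play_rows, never from a script. Its argument "moves" is a list of rows, each a list of 3 entries, a list of its own where there are three numbers: the shift along the tool's x, y, z in m, then the turn, a rotation vector about the tool's x, y, z in rad, then the opening in per cent of the stroke, from 0 (shut) to 100 (fully open). In form: [[[x, y, z], [rx, ry, rz], fingers], ...]. A call has 1 to 20 rows; each row shifts and turns the commanded pose from where the row before left it, along the tool's axes as they then stand; what a row does not reach is not made up. A row lasts 1/10 s, in which the tool goes at most 50 mm and 8.59 degrees, less where a joint would pass 70% of its speed; a pose out of reach is approached as far as the arm can. A call is refused whole if a number of a shift passes 0.05 or a number of a turn 0.15, either way. A call with a gripper value outside its range is refused whole. The fingers move at their own pace and stop on an object; "squeeze" is the grip in N (left out, the last holds). Time passes only in rows, so rows that do not move let the fingers close. It gives the time, the measured TCP pose, the force and the opening at its end, in the units of the state.
- sense(): the state, without advancing time (a new reading comes with each control period).
- grab_frame(name): name is "side" or "top"; returns a dict with "pixels" (384x512x3 uint8, red, green, blue), "intrinsics" (3x3 intrinsics, pixels), "R" (3x3) and "t" (3): a world point X has camera coordinates R X + t. Camera axes: x right, y down, z forward; pixel columns grow to the right and rows downward; lengths in mm; the calibration is good to about 2 mm. A picture is of the moment at which its call begins. There is no depth.
- sign_off(): hands the job in, once; it reports no verdict.
The state is a dict: "clock": time; "qpos": joint angles; "qvel": joint speeds; "joint_efforts": joint torques, N m; "eef_pos": TCP position; "tcp_rot": TCP orientation; "contact_force": force on the tool from outside, world axes, zero at the start; "wrist_torque": the same for the moment, N m; "opening": opening from 0.0 (shut) to 1.0 (fully open).
Only numpy, scipy, OpenCV 4.12 (cv2) and the standard library are available. Lean on these libraries where they do the work, as an engineer would, in place of code of your own. Each camera call takes 0.05 s, during which the arm holds its last target. There are 200 camera calls.

## Working session

There is one attempt and no reset: what is moved stays moved. The work goes in short steps, Python scripts to look and compute and a tool call to move; the robot and the scene stay as the last step left them, time stands still between calls to the robot, and variables do not carry over. Pictures are saved under pics/ and viewed, about 8 in all and at most 12, crops included, and the job is handed in when it is done.

Besides the shell and the picture viewer there is one more tool, called as a command line: name --argument value ..., lists and objects as JSON in quotes. play_rows: Moves the arm, as the interface text tells. Its arguments: {"type":"object","properties":{"moves":{"type":"array"},"squeeze":{"type":"number"}},"required":["moves"]}

```bash
mkdir -p pics; cat > h.py <<'E'
from rig import *
import numpy as np, cv2
def snap(n,f):
    d=grab_frame(n); cv2.imwrite(f'pics/{f}.png',d['pixels'][:,:,::-1]); np.savez(f'pics/{n}_cal.npz',K=d['intrinsics'],R=d['R'],t=d['t']); return d
def cal(n):
    d=np.load(f'pics/{n}_cal.npz'); return d['K'],d['R'],d['t'].ravel()
def px2w(n,u,v,z):
    K,R,t=cal(n); r=R.T@np.linalg.inv(K)@[u,v,1]; c=-R.T@t; return c+r*(z-c[2])/r[2]
def w2px(n,X):
    K,R,t=cal(n); p=K@(R@np.asarray(X,float)+t); return p[:2]/p[2]
E
python3 - <<'E'
from h import *
a=snap('top','top0')['pixels'];b=snap('side','side0')['pixels']
for n in('top','side'):
    K,R,t=cal(n); print(n,K.round(1).tolist(),(-R.T@t).round(),R.round(2).tolist())
print(sense())
E
```

```text
top [[449.7, 0.0, 257.4], [0.0, 449.7, 193.8], [0.0, 0.0, 1.0]] [ 289. -142. 1527.] [[0.02, -1.0, -0.0], [-1.0, -0.02, -0.1], [0.1, 0.0, -1.0]]
side [[346.8, 0.0, 258.9], [0.0, 346.8, 193.2], [0.0, 0.0, 1.0]] [-371. -436.  896.] [[0.37, -0.93, -0.0], [-0.63, -0.25, -0.74], [0.69, 0.27, -0.67]]
{'clock': 0.1, 'qpos': array([ 1.16960452e+00,  3.53559828e-01,  1.63406611e+00,  2.98309193e-05,
        1.15519980e+00, -2.39779476e-03]), 'qvel': array([-0.00015549, -0.00232243, -0.00100904, -0.00013009, -0.00057055,
       -0.0003145 ]), 'joint_efforts': array([-2.97031129e-04, -6.06361699e+01, -3.42819715e+01,  1.36395983e-05,
        3.90058718e-03, -1.49438699e-05]), 'eef_pos': array([242.51425949, 575.56459795, 230.64594509]), 'tcp_rot': array([-3.14035964e+00, -3.02332972e-05,  2.74278656e+00]), 'contact_force': array([0.48230925, 0.2343521 , 0.72422472]), 'wrist_torque': array([0.00265008, 0.06830142, 0.03925474]), 'opening': 1.0015346577178943}
```

View pics/top0.png

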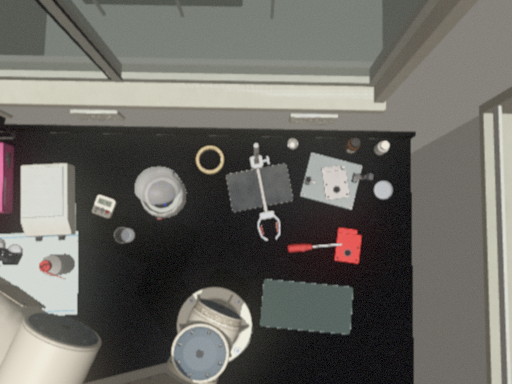

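View pics/side0.png

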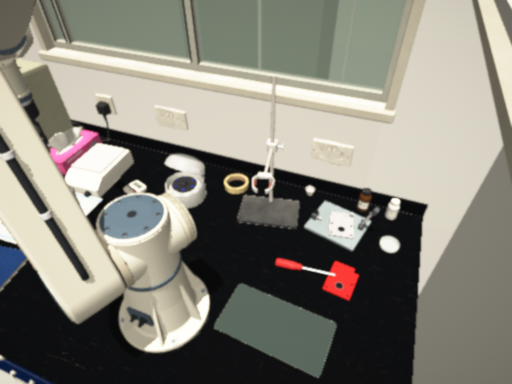

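The top view shows the fixture near (332,181) with a pale plate on it, the stop at about (308,181) and the clamp at about (362,177). The red look-alike plate is at (347,246) and the stand jaws at (268,228). I'll enlarge the fixture.

```bash
python3 - <<'E'
from h import *
a=cv2.imread('pics/top0.png')[135:220,285:405]; b=cv2.imread('pics/side0.png')[170:260,290:415]
a=cv2.resize(a,None,fx=6,fy=6,interpolation=cv2.INTER_CUBIC); b=cv2.resize(b,None,fx=6,fy=6,interpolation=cv2.INTER_CUBIC)
cv2.imwrite('pics/top0c.png',a);cv2.imwrite('pics/side0c.png',b)
E
```

```text
(no output)
```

View pics/top0c.png

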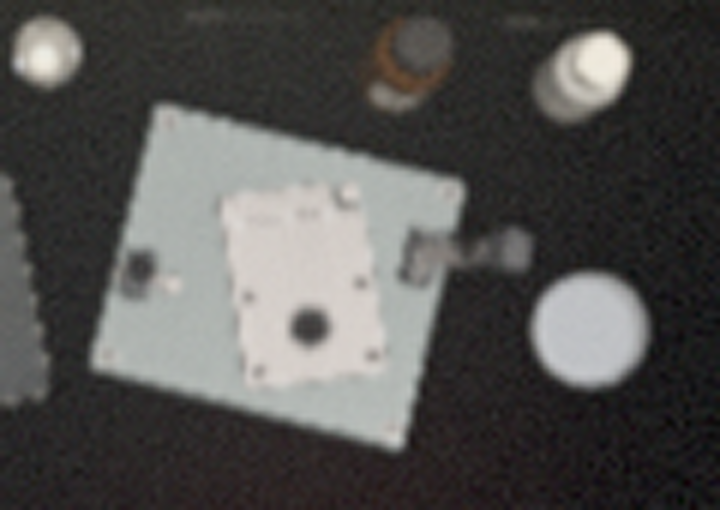

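View pics/side0c.png

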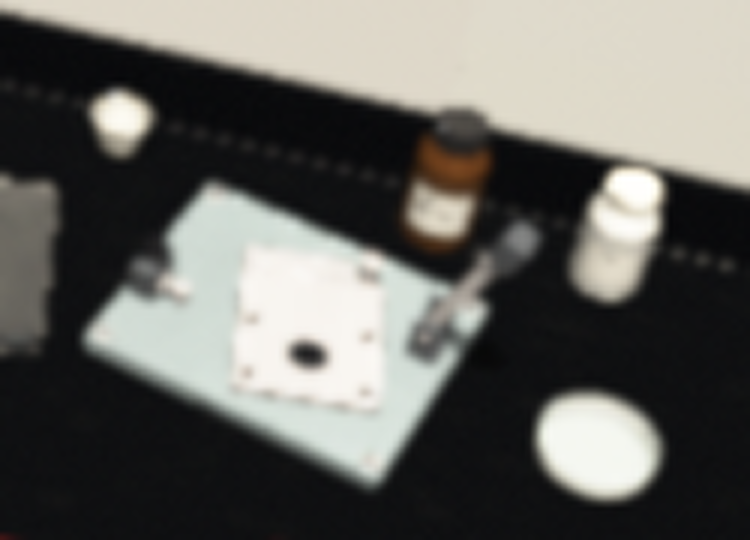

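The crop gives the fixture corners at (158,103), (465,182), (402,450) and (92,368). The plate's push corner is at (250,387), its other near corner at (385,370) and its far-left corner at (222,200). The peg is at (348,195), the stop head at about (175,284), and the clamp arm leans right to (520,250).

```bash
cat >> h.py <<'E'
def fit(P,Q): # 2D rigid P->Q
    P=np.array(P,float);Q=np.array(Q,float);p=P-P.mean(0);q=Q-Q.mean(0)
    a=np.arctan2((p[:,0]*q[:,1]-p[:,1]*q[:,0]).sum(),(p*q).sum()); 
    R=np.array([[np.cos(a),-np.sin(a)],[np.sin(a),np.cos(a)]]); t=Q.mean(0)-R@P.mean(0)
    return a,R,t,np.linalg.norm(P@R.T+t-Q,axis=1)
E
python3 - <<'E'
from h import *
c=lambda n,u,v,z:px2w(n,u/6+(285 if n=='top' else 290),v/6+(135 if n=='top' else 170),z)[:2]
FP=[(70,90),(70,-90),(-85,-90),(-85,90)]
ft=[c('top',*p,12) for p in[(158,103),(465,182),(402,450),(92,368)]]
fs=[c('side',*p,12) for p in[(212,185),(490,305),(375,480),(85,335)]]
for f in(ft,fs):
    a,R,t,e=fit(FP,f); print('fix',a,t,e)
a,R,t,e=fit(FP,ft)
for n,pts in(('top',[(250,387),(385,370),(222,200)]),('side',[(235,388),(378,408),(248,243)])):
    Q=[c(n,*p,20) for p in pts]
    b,R2,t2,e2=fit([(-100,70),(-100,-10),(10,70)],Q); print(n,'plate',b,b-a,t2,e2)
    F=lambda X:R.T@(np.array(X)-t)
    print(' origin in fix',F(t2),'corner',F(Q[0]),Q[0])
print('peg',R@[45,-25]+t,'stop',R@[-30,67]+t,'head',[c('top',175,284,23)],F(c('top',175,284,23)),'tape/others')
print('hinge',R@[20,-73]+t,'tip', R@[20,-73-85*np.sin(.3)]+t)
for nm,p in dict(amber=(400,75,0),white=(570,95,0),dish=(590,330,8)).items(): print(nm,c('top',*p),F(c('top',*p)))
E
```

```text
fix -0.23637346631521675 [ 493.01702089 -388.04264572] [1.01029981 0.97492942 1.39224639 0.59854468]
fix -0.24292507127923554 [ 491.41576432 -389.23694024] [2.11488392 1.49470404 1.41397081 0.56314626]
top plate 0.14545689336684417 0.3818303596820609 [ 528.96110441 -422.34353876] [1.80311783 2.3715434  2.19797371]
 origin in fix [ 42.97713979 -24.92977857] corner [-74.35860758   1.83925716] [ 421.1567713  -368.84134585]
side plate 0.1519635263583638 0.38833699267358057 [ 527.86389109 -423.45858493] [2.94081153 1.43817012 2.47762924]
 origin in fix [ 42.17155581 -26.27076309] corner [-78.82197365  -1.56330363] [ 416.02070875 -371.10406946]
peg [ 530.91127186 -422.88551792] stop [ 479.54117047 -315.8803186 ] head [array([ 478.14543888, -326.08389965])] [-28.96746224  56.75329328] tape/others
hinge [ 495.36586421 -463.69634976] tip [ 489.48348399 -488.11709287]
amber [ 604.33508976 -457.25295635] [124.43028201 -41.21752629]
white [ 594.47391335 -554.70616518] [ 137.66475362 -138.27018969]
dish [ 458.16383251 -562.81302616] [   7.04341479 -178.07251593]
```

```bash
cat >> h.py <<'E'
A=-0.239; O=np.array([492.5,-388.5])
RF=np.array([[np.cos(A),-np.sin(A)],[np.sin(A),np.cos(A)]])
def f2w(p): return RF@np.array(p,float)+O
def w2f(p): return RF.T@(np.array(p,float)[:2]-O)
def rows(way,pos=None,yaw=None,step=45):
    """way: [(x,y,z,yaw)] world; prints rounded rows (tool down) from current pose"""
    s=sense(); pos=np.array(s['eef_pos'] if pos is None else pos,float); yaw=s['tcp_rot'][2] if yaw is None else yaw
    out=[]
    for w in way:
        w=np.array(w,float); n=int(np.ceil(max(np.linalg.norm(w[:3]-pos)/step,abs(w[3]-yaw)/.145,1)))
        for k in range(n):
            tgt=pos+(w[:3]-pos)/(n-k); d=(tgt-pos)/1000; c,q=np.cos(yaw),np.sin(yaw)
            r=[round(float(v),4 if step<10 else 3) for v in(c*d[0]+q*d[1],q*d[0]-c*d[1],-d[2])]
            tz=round(float(-(w[3]-yaw)/(n-k)),3)
            pos=pos+1000*np.array([c*r[0]+q*r[1],q*r[0]-c*r[1],-r[2]]); yaw-=tz
            out.append([r,[0,0,tz],0])
    print(len(out),out,pos,yaw)
def st():
    s=sense(); f=s['contact_force'][:2]@RF; print('t',round(s['clock'],2),'pos',s['eef_pos'].round(1),'fix',w2f(s['eef_pos']).round(1),'rot',s['tcp_rot'].round(3),'Ffix',f.round(2),s['contact_force'][2].round(2),'q',s['qpos'].round(2))
E
python3 - <<'E'
from h import *
a=f2w((-103,-10)); print(a)
rows([(300,200,400,1.75),(290,-120,400,1.3)])
rows([(290,-120,400,1.3),(290,-180,400,1.1),(a[0],a[1],150,1.08)],(300,200,400),1.75)
E
```

```text
[ 390.06044355 -373.83244143]
18 [[[-0.02, -0.032, -0.017], [0, 0, 0.099], 0], [[-0.023, -0.03, -0.017], [0, 0, 0.099], 0], [[-0.026, -0.028, -0.017], [0, 0, 0.099], 0], [[-0.028, -0.025, -0.017], [0, 0, 0.099], 0], [[-0.031, -0.022, -0.017], [0, 0, 0.099], 0], [[-0.033, -0.019, -0.017], [0, 0, 0.1], 0], [[-0.035, -0.016, -0.017], [0, 0, 0.099], 0], [[-0.036, -0.012, -0.017], [0, 0, 0.1], 0], [[-0.037, -0.009, -0.017], [0, 0, 0.099], 0], [[-0.038, -0.005, -0.016], [0, 0, 0.1], 0], [[-0.039, -0.008, -0.0], [0, 0, 0.056], 0], [[-0.04, -0.006, -0.0], [0, 0, 0.056], 0], [[-0.04, -0.004, -0.0], [0, 0, 0.056], 0], [[-0.04, -0.002, -0.0], [0, 0, 0.056], 0], [[-0.04, 0.0, -0.0], [0, 0, 0.056], 0], [[-0.04, 0.003, -0.0], [0, 0, 0.057], 0], [[-0.039, 0.005, -0.0], [0, 0, 0.056], 0], [[-0.039, 0.007, -0.0], [0, 0, 0.057], 0]] [ 289.70750863 -119.65302022  399.64594509] 1.299786561427646
18 [[[-0.039, -0.008, -0.0], [0, 0, 0.056], 0], [[-0.04, -0.006, -0.0], [0, 0, 0.056], 0], [[-0.04, -0.004, -0.0], [0, 0, 0.056], 0], [[-0.04, -0.002, -0.0], [0, 0, 0.056], 0], [[-0.04, 0.0, -0.0], [0, 0, 0.056], 0], [[-0.04, 0.003, -0.0], [0, 0, 0.057], 0], [[-0.039, 0.005, -0.0], [0, 0, 0.056], 0], [[-0.04, 0.007, -0.0], [0, 0, 0.057], 0], [[-0.029, 0.008, -0.0], [0, 0, 0.1], 0], [[-0.027, 0.011, -0.0], [0, 0, 0.1], 0], [[-0.016, 0.022, 0.031], [0, 0, 0.002], 0], [[-0.016, 0.022, 0.031], [0, 0, 0.003], 0], [[-0.016, 0.022, 0.031], [0, 0, 0.002], 0], [[-0.016, 0.022, 0.031], [0, 0, 0.003], 0], [[-0.016, 0.023, 0.032], [0, 0, 0.002], 0], [[-0.015, 0.022, 0.031], [0, 0, 0.003], 0], [[-0.016, 0.023, 0.032], [0, 0, 0.002], 0], [[-0.015, 0.022, 0.031], [0, 0, 0.003], 0]] [ 389.77839017 -373.49972415  150.        ] 1.08
```

play_rows --moves '[[[-0.02, -0.032, -0.017], [0, 0, 0.1], 0], [[-0.023, -0.03, -0.017], [0, 0, 0.1], 0], [[-0.026, -0.028, -0.017], [0, 0, 0.1], 0], [[-0.028, -0.025, -0.017], [0, 0, 0.1], 0], [[-0.031, -0.022, -0.017], [0, 0, 0.1], 0], [[-0.033, -0.019, -0.017], [0, 0, 0.1], 0], [[-0.035, -0.016, -0.017], [0, 0, 0.1], 0], [[-0.036, -0.012, -0.017], [0, 0, 0.1], 0], [[-0.037, -0.009, -0.017], [0, 0, 0.1], 0], [[-0.038, -0.005, -0.016], [0, 0, 0.1], 0], [[-0.039, -0.008, 0], [0, 0, 0.056], 0], [[-0.04, -0.006, 0], [0, 0, 0.056], 0], [[-0.04, -0.004, 0], [0, 0, 0.056], 0], [[-0.04, -0.002, 0], [0, 0, 0.056], 0], [[-0.04, 0, 0], [0, 0, 0.056], 0], [[-0.04, 0.003, 0], [0, 0, 0.056], 0], [[-0.04, 0.005, 0], [0, 0, 0.056], 0], [[-0.04, 0.007, 0], [0, 0, 0.056], 0]]'

```text
clock: 1.9
eef_pos: [285.2, -122.9, 400.3]
tcp_rot: [3.141, -0.0, 1.292]
contact_force: [0.5, 0.8, 0.1]
opening: 0.001
```

```bash
python3 - <<'E'
from h import *
st(); a=f2w((-103,-10))
rows([(300,-290,400,1.08),(a[0],a[1],60,1.08)])
E
```

```text
t 1.9 pos [ 285.2 -122.9  400.3] fix [-264.3  209. ] rot [ 3.141 -0.     1.292] Ffix [0.31 0.91] 0.06 q [-0.41 -0.32  1.96  0.    1.51 -0.13]
13 [[[-0.039, 0.015, 0.0], [0, 0, 0.053], 0], [[-0.038, 0.017, 0.0], [0, 0, 0.053], 0], [[-0.038, 0.019, 0.0], [0, 0, 0.053], 0], [[-0.036, 0.021, 0.0], [0, 0, 0.053], 0], [[-0.004, 0.013, 0.038], [0, 0, 0.0], 0], [[-0.003, 0.013, 0.038], [0, 0, 0.0], 0], [[-0.004, 0.013, 0.038], [0, 0, 0.0], 0], [[-0.003, 0.013, 0.038], [0, 0, 0.0], 0], [[-0.004, 0.013, 0.038], [0, 0, 0.0], 0], [[-0.003, 0.014, 0.038], [0, 0, 0.0], 0], [[-0.004, 0.013, 0.037], [0, 0, 0.0], 0], [[-0.003, 0.014, 0.038], [0, 0, 0.0], 0], [[-0.004, 0.013, 0.037], [0, 0, 0.0], 0]] [ 389.59785836 -374.12344918   60.29840182] 1.0803480358072968
```

play_rows --moves '[[[-0.039, 0.015, 0], [0, 0, 0.053], 0], [[-0.038, 0.017, 0], [0, 0, 0.053], 0], [[-0.038, 0.019, 0], [0, 0, 0.053], 0], [[-0.036, 0.021, 0], [0, 0, 0.053], 0], [[-0.004, 0.013, 0.038], [0, 0, 0], 0], [[-0.003, 0.013, 0.038], [0, 0, 0], 0], [[-0.004, 0.013, 0.038], [0, 0, 0], 0], [[-0.003, 0.013, 0.038], [0, 0, 0], 0], [[-0.004, 0.013, 0.038], [0, 0, 0], 0], [[-0.003, 0.014, 0.038], [0, 0, 0], 0], [[-0.004, 0.013, 0.037], [0, 0, 0], 0], [[-0.003, 0.014, 0.038], [0, 0, 0], 0], [[-0.004, 0.013, 0.037], [0, 0, 0], 0], [[0, 0, 0], [0, 0, 0], 0]]'

```text
clock: 3.3
eef_pos: [389.3, -370.8, 55.7]
tcp_rot: [-3.134, -0.002, 1.083]
contact_force: [-0.1, 1.0, -0.3]
opening: -0.001
```

```bash
python3 - <<'E'
from h import *
st()
for n in('top','side'):
    snap(n,n+'1')
a=cv2.imread('pics/top1.png')[140:215,295:395]; b=cv2.imread('pics/side1.png')[185:255,290:390]
cv2.imwrite('pics/m1.png',np.vstack([cv2.resize(x,(600,k),interpolation=cv2.INTER_CUBIC)[:300] for x,k in((a[12:62],300),(b[5:55],300))]))
a=f2w((-103,-10)); rows([(a[0],a[1],15.5,1.08)])
E
```

```text
t 3.3 pos [ 389.3 -370.8   55.7] fix [-104.4   -7.2] rot [-3.134e+00 -2.000e-03  1.083e+00] Ffix [-0.34  0.99] -0.34 q [-0.76  0.46  1.95 -0.    0.75 -0.28]
1 [[[-0.002, 0.001, 0.044], [0, 0, 0.003], 0]] [ 390.2068263  -373.91608621   15.94382594] 1.079763103112622
```

View pics/m1.png

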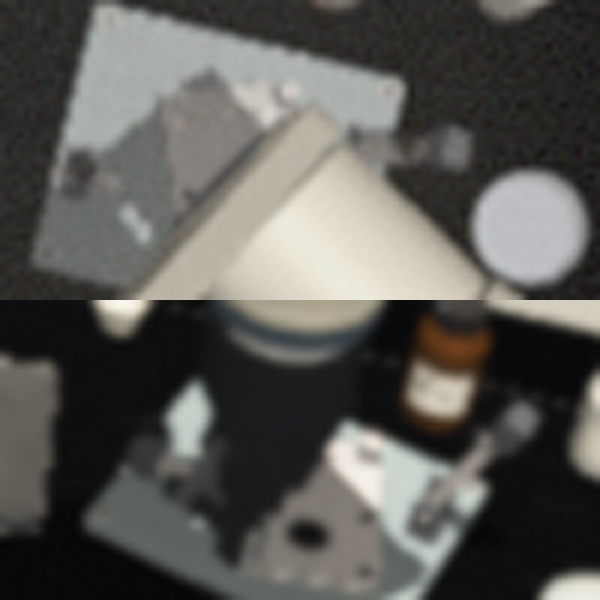

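The arm hides the corner in the top view. In the side view the shut fingers are beside the push corner near (235,565), clear of the plate. Going down.

play_rows --moves '[[[0, 0, 0.02], [0, 0, 0], 0], [[0, 0, 0.018], [0, 0, 0], 0], [[0, 0, 0.006], [0, 0, 0], 0], [[0, 0, 0], [0, 0, 0], 0], [[0, 0, 0], [0, 0, 0], 0]]'

```text
clock: 3.9
eef_pos: [391.5, -372.9, 17.9]
tcp_rot: [3.14, 0.001, 1.083]
contact_force: [0.1, -0.6, 1.1]
opening: -0.002
```

```bash
python3 - <<'E'
from h import *
st()
# tool-centre path in fixture frame for contact (-100,y) plate, edge at +11u+14.5d
for th,y in((.385,63),(.25,59),(.12,56),(0,53),(-.09,50),(-.16,48)):
    c,s=np.cos(th),np.sin(th); p=np.array([45-100*c-s*y,-25-100*s+c*y])
    f=1.08-(A+np.pi/2); u=np.array([-np.sin(f),np.cos(f)]);d=np.array([np.cos(f),np.sin(f)])
    t=p-11*u-14.5*d; print(th,t.round(1),f2w(t).round(1))
E
```

```text
t 3.9 pos [ 391.5 -372.9   17.9] fix [-101.8   -8.7] rot [3.140e+00 1.000e-03 1.083e+00] Ffix [ 0.21 -0.57] 1.05 q [-0.76  0.52  1.96 -0.    0.66 -0.28]
0.385 [-88.1 -11.2] [ 404.2 -378.5]
0.25 [-83.3   0.4] [ 411.7 -368.4]
0.12 [-77.8  11.6] [ 419.7 -358.8]
0 [-71.8  21. ] [ 427.7 -351.1]
-0.09 [-66.9  26.7] [ 433.8 -346.7]
-0.16 [-62.9  31.3] [ 438.8 -343.2]
```

play_rows --moves '[[[0, 0.004, 0.001], [0, 0, 0], 0], [[0, 0.004, 0.001], [0, 0, 0], 0], [[0, 0.003, 0], [0, 0, 0], 0], [[0, 0.002, 0], [0, 0, 0], 0], [[0, 0.001, 0], [0, 0, 0], 0], [[0, 0, 0], [0, 0, 0], 0]]'

```text
clock: 4.5
eef_pos: [403.4, -378.9, 14.2]
tcp_rot: [-3.141, -0.0, 1.083]
contact_force: [0.3, 0.3, 0.0]
opening: 0.002
```

```bash
cat >> h.py <<'E'
def favg(n=6):
    F=[]
    for i in range(n): grab_frame('top'); F.append(sense()['contact_force'])
    F=np.array(F); m=F.mean(0); print('Ffix avg',(m[:2]@RF).round(2),m[2].round(2),'sd',F.std(0).round(2))
E
python3 - <<'E'
from h import *
favg(4);st()
E
```

```text
Ffix avg [0.08 0.1 ] -0.28 sd [0.19 0.49 0.16]
t 4.7 pos [ 403.2 -378.8   14.2] fix [-89.1 -11.7] rot [-3.141 -0.     1.083] Ffix [-0.07  0.27] -0.36 q [-0.76  0.54  1.93 -0.    0.67 -0.27]
```

play_rows --moves '[[[0, 0.002, 0], [0, 0, 0], 0], [[0.002, 0.002, 0], [0, 0, 0], 0], [[0.002, 0.001, 0], [0, 0, 0], 0], [[0.002, 0.001, 0], [0, 0, 0], 0], [[0.003, 0.001, 0], [0, 0, 0], 0], [[0.003, 0.0005, 0], [0, 0, 0], 0]]'

```text
clock: 5.3
eef_pos: [415.6, -371.5, 14.2]
tcp_rot: [-3.141, 0.0, 1.083]
contact_force: [-2.3, -1.1, 0.2]
opening: -0.001
```

```bash
python3 - <<'E'
from h import *
favg(4);st()
snap('side','side2'); 
b=cv2.imread('pics/side2.png')[190:260,295:380]
cv2.imwrite('pics/m2.png',cv2.resize(b,None,fx=7,fy=7,interpolation=cv2.INTER_CUBIC))
E
```

```text
Ffix avg [-1.11  0.17] 0.09 sd [0.96 0.24 0.44]
t 5.5 pos [ 415.5 -371.6   14.2] fix [-78.8  -1.8] rot [-3.141 -0.     1.083] Ffix [-0.2   0.46] -0.47 q [-0.73  0.55  1.92  0.    0.67 -0.24]
```

View pics/m2.png

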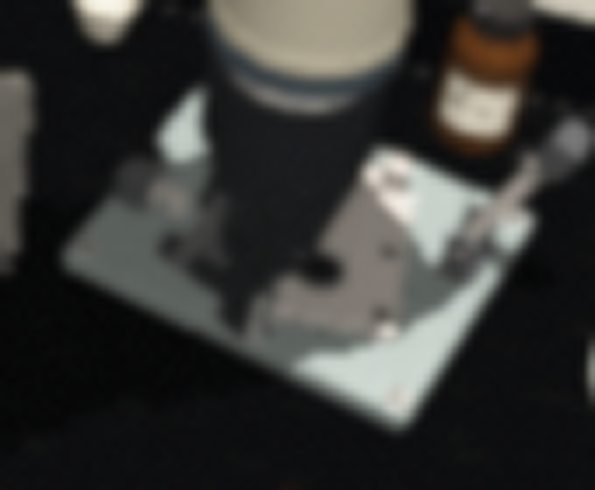

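```bash
python3 - <<'E'
from h import *
for u,v in((353,238),(295+392/7,190+333/7)):
    r=w2f(px2w('side',u,v,20))-[45,-25]; print(r, np.arctan2(r[1],r[0])-np.arctan2(-10,-100))
E
```

```text
[-91.41171121 -46.565895  ] 0.37147732902342856
[-93.48420468 -40.44728872] 0.3086758710816673
```

play_rows --moves '[[[0.003, 0.0005, 0], [0, 0, 0], 0], [[0.003, 0.0005, 0], [0, 0, 0], 0], [[0.003, 0.0005, 0], [0, 0, 0], 0], [[0.003, 0.0005, 0], [0, 0, 0], 0], [[0, 0, 0], [0, 0, 0], 0]]'

```text
clock: 6.05
eef_pos: [423.2, -361.8, 14.3]
tcp_rot: [-3.142, -0.0, 1.083]
contact_force: [-0.9, 0.8, 1.8]
opening: 0.003
```

```bash
python3 - <<'E'
from h import *
favg(4);st()
snap('side','side3'); 
b=cv2.imread('pics/side3.png')[190:260,295:380]
cv2.imwrite('pics/m3.png',cv2.resize(b,None,fx=7,fy=7,interpolation=cv2.INTER_CUBIC))
E
```

```text
Ffix avg [-0.42  0.59] -0.24 sd [0.47 0.55 0.32]
t 6.25 pos [ 423.1 -362.2   14.3] fix [-73.6   9.1] rot [3.141 0.    1.083] Ffix [-0.43  0.49] -0.08 q [-0.71  0.54  1.92  0.    0.67 -0.22]
```

View pics/m3.png

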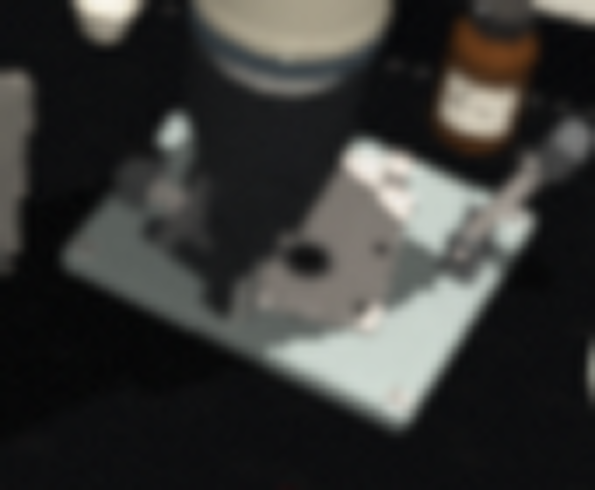

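```bash
python3 - <<'E'
from h import *
r=w2f(px2w('side',295+372/7,190+330/7,20))-[45,-25]; print(np.arctan2(r[1],r[0])-np.arctan2(-10,-100))
f=1.083-(A+np.pi/2); u=np.array([-np.sin(f),np.cos(f)]);d=np.array([np.cos(f),np.sin(f)])
for T in((-78.8,-1.8),(-73.6,9.1)):
  for h in(8,11,14.5):
    for e in(11,):
      p=np.array(T)+e*u+h*d-[45,-25]; R=np.hypot(*p); y=np.sqrt(R*R-1e4); print(T,h,'y',y.round(1),'th',(np.arctan2(p[1],p[0])-np.arctan2(y,-100)+2*np.pi)%(2*np.pi))
E
```

```text
0.21855155232031898
(-78.8, -1.8) 8 y 62.1 th 0.2817797921709335
(-78.8, -1.8) 11 y 56.3 th 0.23751452465304723
(-78.8, -1.8) 14.5 y 48.7 th 0.17765704925949954
(-73.6, 9.1) 8 y 59.4 th 0.15897426591939023
(-73.6, 9.1) 11 y 53.3 th 0.10958014238651792
(-73.6, 9.1) 14.5 y 45.5 th 0.0424077794318336
```

play_rows --moves '[[[0.0015, 0.001, 0], [0, 0, 0], 0], [[0.002, 0.001, 0], [0, 0, 0], 0], [[0.002, 0.0008, 0], [0, 0, 0], 0], [[0.002, 0.0008, 0], [0, 0, 0], 0], [[0.002, 0.0008, 0], [0, 0, 0], 0], [[0.002, 0.0008, 0], [0, 0, 0], 0], [[0.002, 0.0008, 0], [0, 0, 0], 0], [[0, 0, 0], [0, 0, 0], 0]]'

```text
clock: 7.1
eef_pos: [432.8, -351.6, 13.9]
tcp_rot: [-3.137, -0.001, 1.083]
contact_force: [-8.5, 2.8, 5.9]
opening: -0.003
```

```bash
cat >>h.py <<'E'
def th():
    s=sense();yw=s['tcp_rot'][2]; f=yw-(A+np.pi/2); u=np.array([-np.sin(f),np.cos(f)]);d=np.array([np.cos(f),np.sin(f)])
    p=w2f(s['eef_pos'])+11*u+6*d-[45,-25]; y=np.sqrt(max(p@p-1e4,0)); print('est contact y',y.round(1),'th',round(((np.arctan2(p[1],p[0])-np.arctan2(y,-100)+np.pi)%(2*np.pi))-np.pi,3))
E
python3 - <<'E'
from h import *
favg(4);st();th()
E
```

```text
Ffix avg [-8.52  1.09] 5.05 sd [0.51 0.08 0.24]
t 7.3 pos [ 432.8 -351.6   13.9] fix [-66.8  21.7] rot [-3.137e+00 -1.000e-03  1.083e+00] Ffix [-8.56  1.14] 4.87 q [-0.68  0.55  1.92 -0.    0.68 -0.2 ]
est contact y 61.5 th 0.055
```

play_rows --moves '[[[0, -0.001, 0], [0, 0, 0], 0], [[0, 0, 0], [0, 0, 0], 0]]'

```text
clock: 7.5
eef_pos: [432.6, -351.5, 14.0]
tcp_rot: [-3.139, -0.001, 1.083]
contact_force: [-6.1, 2.1, 3.2]
opening: -0.004
```

```bash
python3 - <<'E'
from h import *
favg(4);st();th()
a=snap('top','top4')['pixels'];b=snap('side','side4')['pixels']
a=a[147:215,290:370,::-1];b=b[188:258,295:375,::-1]
r=lambda x:cv2.resize(x,(392,340),interpolation=cv2.INTER_CUBIC)
cv2.imwrite('pics/m4.png',np.hstack([r(a),r(b)]))
E
```

```text
Ffix avg [-5.66  1.18] 3.12 sd [0.31 0.13 0.44]
t 7.7 pos [ 432.5 -351.5   14. ] fix [-67.   21.8] rot [-3.139e+00 -1.000e-03  1.083e+00] Ffix [-5.93  1.26] 2.64 q [-0.69  0.55  1.92 -0.    0.68 -0.2 ]
est contact y 62.0 th 0.059
```

View pics/m4.png

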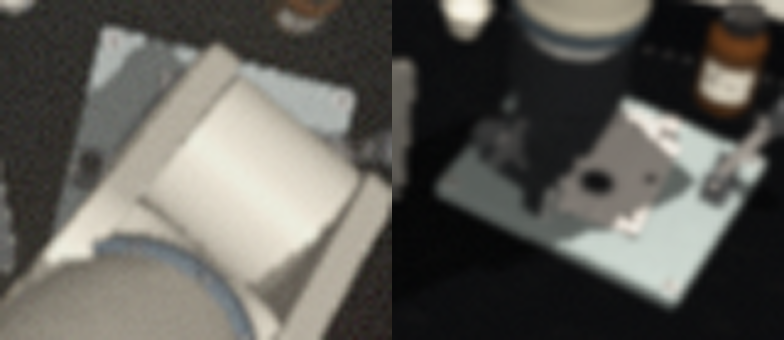

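```bash
python3 - <<'E'
from h import *
r=w2f(px2w('side',344,235.8,20))-[45,-25]; print(r,np.arctan2(r[1],r[0])-np.arctan2(-10,-100))
for a in(6,10,14,20,28):
    hx,hy=-75,67-a+25; R=np.hypot(hx,hy); # hy cos - hx sin =75
    print(a, np.pi-np.arcsin(75/R)-np.arctan2(hy,-hx) if R>75 else None)
E
```

```text
[-99.70052456 -18.41233489] 0.0829502134090081
6 1.5707963267948963
10 1.5707963267948963
14 1.5707963267948966
20 1.5707963267948966
28 1.5707963267948966
```

play_rows --moves '[[[0, -0.01, 0], [0, 0, 0], 0], [[0, -0.04, -0.01], [0, 0, 0], 0], [[0, -0.045, -0.02], [0, 0, 0], 0], [[0, -0.045, -0.02], [0, 0, 0], 0], [[0, -0.03, -0.02], [0, 0, 0], 0], [[0, 0, 0], [0, 0, 0], 0]]'

```text
clock: 8.4
eef_pos: [280.8, -270.9, 85.7]
tcp_rot: [3.141, 0.0, 1.082]
contact_force: [0.1, -0.7, -0.7]
opening: 0.002
```

```bash
python3 - <<'E'
from h import *
favg(3);st()
a=snap('top','top5')['pixels'];b=snap('side','side5')['pixels']
a=a[147:215,290:370,::-1];b=b[188:258,295:375,::-1]
r=lambda x:cv2.resize(x,(400,350),interpolation=cv2.INTER_CUBIC)
cv2.imwrite('pics/m5.png',np.hstack([r(a[:,:]),r(b)]))
E
```

```text
Ffix avg [ 0.51 -0.11] 0.34 sd [0.83 0.31 0.31]
t 8.55 pos [ 284.5 -273.7   84.7] fix [-229.2   62.3] rot [3.139e+00 1.000e-03 1.083e+00] Ffix [ 0.93 -0.05] 0.76 q [-0.77  0.23  2.23  0.    0.68 -0.28]
```

View pics/m5.png

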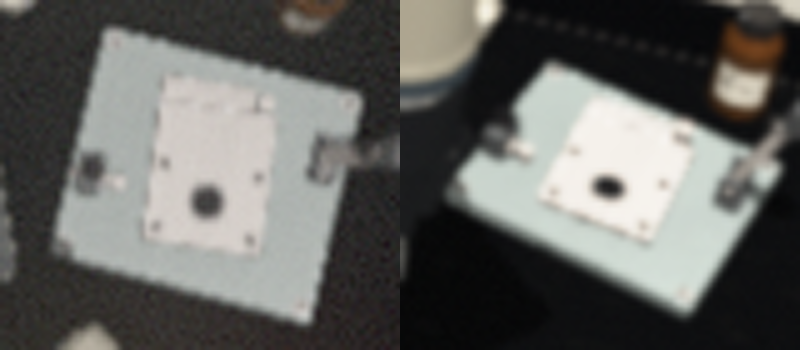

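The plate stopped at about 0.15 rad, with a gap of roughly 16 mm to the stop head: plate edge at (150,180), head at (125,182). The upward force on the tool (Fz/Fh about 0.6) suggests the tapered finger back is wedging the plate corner down. I'll turn the tool 90° and push with the flat finger side instead.

```bash
python3 - <<'E'
from h import *
a=f2w((-125,28));b=f2w((-92,21))
rows([(a[0],a[1],70,-0.49),(b[0],b[1],40,-0.49)])
E
```

```text
13 [[[-0.001, 0.01, 0.001], [0, 0, 0.143], 0], [[0.001, 0.01, 0.001], [0, 0, 0.143], 0], [[0.002, 0.01, 0.001], [0, 0, 0.143], 0], [[0.004, 0.009, 0.001], [0, 0, 0.143], 0], [[0.005, 0.009, 0.001], [0, 0, 0.143], 0], [[0.006, 0.008, 0.002], [0, 0, 0.143], 0], [[0.007, 0.007, 0.001], [0, 0, 0.143], 0], [[0.008, 0.006, 0.002], [0, 0, 0.143], 0], [[0.009, 0.005, 0.001], [0, 0, 0.143], 0], [[0.009, 0.003, 0.002], [0, 0, 0.143], 0], [[0.009, 0.003, 0.001], [0, 0, 0.143], 0], [[0.017, -0.001, 0.015], [0, 0, 0.0], 0], [[0.017, -0.001, 0.015], [0, 0, 0.0], 0]] [ 408.13052815 -346.19560903   40.13325049] -0.4899962586568415
```

play_rows --moves '[[[-0.001, 0.01, 0.001], [0, 0, 0.143], 0], [[0.001, 0.01, 0.001], [0, 0, 0.143], 0], [[0.002, 0.01, 0.001], [0, 0, 0.143], 0], [[0.004, 0.009, 0.001], [0, 0, 0.143], 0], [[0.005, 0.009, 0.001], [0, 0, 0.143], 0], [[0.006, 0.008, 0.002], [0, 0, 0.143], 0], [[0.007, 0.007, 0.001], [0, 0, 0.143], 0], [[0.008, 0.006, 0.002], [0, 0, 0.143], 0], [[0.009, 0.005, 0.001], [0, 0, 0.143], 0], [[0.009, 0.003, 0.002], [0, 0, 0.143], 0], [[0.009, 0.003, 0.001], [0, 0, 0.143], 0], [[0.017, -0.001, 0.015], [0, 0, 0], 0], [[0.017, -0.001, 0.015], [0, 0, 0], 0], [[0, 0, 0], [0, 0, 0], 0], [[0, 0, 0], [0, 0, 0], 0]]'

```text
clock: 10.15
eef_pos: [406.9, -345.0, 39.3]
tcp_rot: [-3.141, 0.002, -0.49]
contact_force: [-0.1, 0.6, 0.5]
opening: 0.002
```

```bash
python3 - <<'E'
from h import *
st()
E
```

```text
t 10.15 pos [ 406.9 -345.    39.3] fix [-93.5  22. ] rot [-3.141e+00  2.000e-03 -4.900e-01] Ffix [-0.18  0.53] 0.46 q [-0.71  0.48  1.97 -0.    0.7   1.35]
```

play_rows --moves '[[[0, 0, 0.015], [0, 0, 0], 0], [[0, 0, 0.009], [0, 0, 0], 0], [[0.004, 0, 0], [0, 0, 0], 0], [[0.004, 0, 0], [0, 0, 0], 0], [[0.003, 0, 0], [0, 0, 0], 0], [[0.003, 0, 0], [0, 0, 0], 0], [[0.002, 0, 0], [0, 0, 0], 0], [[0, 0, 0], [0, 0, 0], 0]]'

```text
clock: 10.95
eef_pos: [421.7, -353.3, 16.6]
tcp_rot: [3.141, -0.001, -0.49]
contact_force: [0.1, -0.4, 0.8]
opening: 0.003
```

```bash
python3 - <<'E'
from h import *
favg(3);st()
E
```

```text
Ffix avg [ 0.05 -0.01] 0.16 sd [0.23 0.25 0.36]
t 11.1 pos [ 421.1 -352.9   16.3] fix [-77.8  17.6] rot [-3.142  0.    -0.49 ] Ffix [ 0.3  -0.01] 0.16 q [-0.7   0.53  1.94 -0.    0.67  1.36]
```

play_rows --moves '[[[0.001, 0, 0.0015], [0, 0, 0], 0], [[0.002, 0, 0], [0, 0, 0], 0], [[0.001, 0, 0], [0, 0, 0], 0], [[0.001, -0.001, 0], [0, 0, 0], 0], [[0.001, -0.001, 0], [0, 0, 0], 0], [[0, 0, 0], [0, 0, 0], 0]]'

```text
clock: 11.7
eef_pos: [427.7, -354.1, 14.8]
tcp_rot: [3.142, -0.0, -0.49]
contact_force: [0.1, 0.4, -0.2]
opening: 0.002
```

```bash
python3 - <<'E'
from h import *
favg(3);st()
E
```

```text
Ffix avg [-0.34  0.16] -0.25 sd [0.13 0.45 0.26]
t 11.85 pos [ 427.5 -354.1   14.8] fix [-71.3  18. ] rot [ 3.142  0.    -0.49 ] Ffix [-0.19  0.26] -0.61 q [-0.69  0.54  1.93 -0.    0.67  1.37]
```

play_rows --moves '[[[0.001, -0.001, 0], [0, 0, 0], 0], [[0.001, -0.0015, 0], [0, 0, 0], 0], [[0.001, -0.0015, 0], [0, 0, 0], 0], [[0.001, -0.0015, 0], [0, 0, 0], 0], [[0, 0, 0], [0, 0, 0], 0]]'

```text
clock: 12.35
eef_pos: [432.5, -350.2, 14.5]
tcp_rot: [-3.141, 0.003, -0.49]
contact_force: [-5.8, 3.0, 3.3]
opening: -0.004
```

```bash
python3 - <<'E'
from h import *
favg(3);st()
E
```

```text
Ffix avg [-5.66  0.58] 2.54 sd [0.4  0.83 0.54]
t 12.5 pos [ 432.5 -350.2   14.5] fix [-67.4  23. ] rot [-3.141e+00  3.000e-03 -4.900e-01] Ffix [-5.88 -0.48] 2.08 q [-0.68  0.54  1.92 -0.    0.68  1.38]
```

```bash
python3 - <<'E'
from h import *
F=[];M=[]
for i in range(4):
    grab_frame('top'); s=sense(); F.append(s['contact_force']);M.append(s['wrist_torque'])
F=np.mean(F,0);M=np.mean(M,0)
B=np.eye(3);B[:2,:2]=RF
print('F fix',F@B,'M fix Nmm',1000*M@B); 
r=np.cross(F,1000*M)/(F@F); print('closest pt of line rel ref (fix)',r@B,'dir',(F@B)/np.linalg.norm(F), 'pitch', (F@M)*1000/(F@F))
th=None
E
```

```text
F fix [-5.50098512  0.74313122  2.69293055] M fix Nmm [127.52748623 893.93162438  35.99700407]
closest pt of line rel ref (fix) [ -62.53902582   14.22414999 -131.67686803] dir [-0.8916159   0.1204489   0.43647813] pitch 1.5688740633497713
```

```bash
python3 - <<'E'
from h import *
# silhouette-free plate outline from top5: fit by detecting bright plate
im=cv2.imread('pics/top5.png'); 
K,R,t=cal('top')
# rectify to fixture frame z=20, 0.25mm/px -> 2px/mm
S=2; W=[(x,y) for x,y in((-100,100),(80,100),(80,-100),(-100,-100))]
src=np.float32([w2px('top',[*f2w(p),20]) for p in W]); dst=np.float32([((100-y)*S,(80-x)*S) for x,y in W])
H=cv2.getPerspectiveTransform(src,dst); o=cv2.warpPerspective(im,H,(400,360),flags=cv2.INTER_CUBIC)
H2=H; im0=cv2.imread('pics/top0.png'); o0=cv2.warpPerspective(im0,H,(400,360),flags=cv2.INTER_CUBIC)
cv2.imwrite('pics/rect.png',np.hstack([o0,o]))
E
```

```text
(no output)
```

View pics/rect.png

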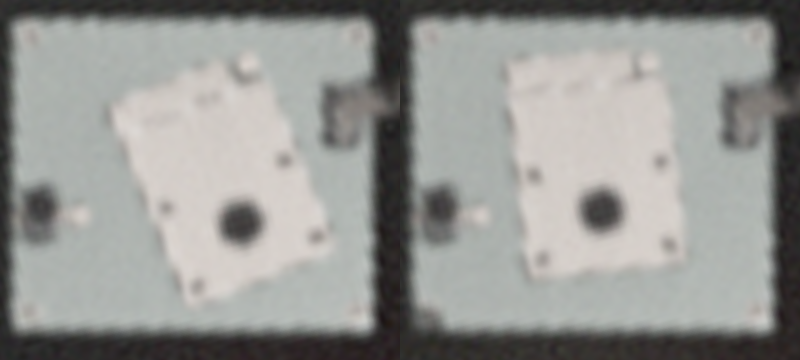

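The torque line confirms the contact is at the fingertip. The plate is at θ≈0.10, held by the tip's downward drag (Fz about 2.7 N). I'll take that off by raising slightly, and move more along the arc.

play_rows --moves '[[[0, 0, -0.0005], [0, 0, 0], 0], [[0, -0.0005, -0.0005], [0, 0, 0], 0], [[0, -0.001, 0], [0, 0, 0], 0], [[0, 0, 0], [0, 0, 0], 0]]'

```text
clock: 13.1
eef_pos: [433.6, -348.9, 15.4]
tcp_rot: [-3.141, 0.002, -0.49]
contact_force: [-4.5, 2.6, -2.1]
opening: -0.002
```

```bash
python3 - <<'E'
from h import *
favg(3);st()
E
```

```text
Ffix avg [-4.51  2.21] -0.88 sd [0.58 0.29 0.22]
t 13.25 pos [ 433.6 -349.    15.4] fix [-66.6  24.5] rot [-3.141e+00  2.000e-03 -4.900e-01] Ffix [-3.97  2.25] -0.61 q [-0.68  0.54  1.92  0.    0.68  1.38]
```

Fy shows the plate's corner rubbing on the finger's flat face, so the force line runs through the peg. The finger needs to sit further in along the face, so I'll back off, shift 9 mm inward and push again.

play_rows --moves '[[[-0.004, 0, 0], [0, 0, 0], 0], [[0, 0.005, 0], [0, 0, 0], 0], [[0, 0.004, 0], [0, 0, 0], 0], [[0.002, 0, 0], [0, 0, 0], 0], [[0.002, 0, 0], [0, 0, 0], 0], [[0.001, 0, 0], [0, 0, 0], 0], [[0, 0, 0], [0, 0, 0], 0]]'

```text
clock: 13.95
eef_pos: [431.1, -358.3, 15.8]
tcp_rot: [3.142, -0.0, -0.49]
contact_force: [-0.1, 0.2, 0.5]
opening: 0.001
```

```bash
python3 - <<'E'
from h import *
favg(3);st()
E
```

```text
Ffix avg [-0.54 -0.03] -0.29 sd [0.66 0.54 0.25]
t 14.1 pos [ 431.  -358.2   15.8] fix [-66.9  14.9] rot [-3.142 -0.    -0.49 ] Ffix [-0.33  0.72] -0.63 q [-0.7   0.55  1.92  0.    0.68  1.36]
```

play_rows --moves '[[[0.002, 0, 0], [0, 0, 0], 0], [[0.001, -0.001, 0], [0, 0, 0], 0], [[0.0008, -0.0015, 0], [0, 0, 0], 0], [[0.0008, -0.0015, 0], [0, 0, 0], 0], [[0.0006, -0.0015, 0], [0, 0, 0], 0], [[0, 0, 0], [0, 0, 0], 0]]'

```text
clock: 14.7
eef_pos: [435.4, -354.2, 15.3]
tcp_rot: [-3.141, 0.006, -0.49]
contact_force: [-9.7, 2.4, 6.9]
opening: -0.002
```

```bash
python3 - <<'E'
from h import *
favg(3);st()
E
```

```text
Ffix avg [-10.21  -0.24] 6.97 sd [0.09 0.42 0.73]
t 14.85 pos [ 435.4 -354.3   15.3] fix [-63.5  19.7] rot [-3.141  0.006 -0.49 ] Ffix [-10.42   0.09] 7.3 q [-0.69  0.55  1.91 -0.    0.69  1.38]
```

play_rows --moves '[[[-0.001, 0, -0.0005], [0, 0, 0], 0], [[-0.0005, 0, -0.0005], [0, 0, 0], 0], [[0, 0, -0.0005], [0, 0, 0], 0], [[0, 0, 0], [0, 0, 0], 0]]'

```text
clock: 15.25
eef_pos: [435.5, -354.0, 16.7]
tcp_rot: [-3.141, 0.003, -0.49]
contact_force: [-4.8, 4.2, -2.0]
opening: -0.002
```

```bash
python3 - <<'E'
from h import *
favg(3);st()
b=snap('side','side6')['pixels'][:,:,::-1]
S=2; W=[(-100,100),(80,100),(80,-100),(-100,-100)]
src=np.float32([w2px('side',[*f2w(p),20]) for p in W]); dst=np.float32([((100-y)*S,(80-x)*S) for x,y in W])
cv2.imwrite('pics/rect6.png',cv2.warpPerspective(b,cv2.getPerspectiveTransform(src,dst),(400,360),flags=cv2.INTER_CUBIC))
E
```

```text
Ffix avg [-5.47  1.99] -0.95 sd [0.64 0.33 0.45]
t 15.4 pos [ 435.5 -354.    16.6] fix [-63.6  20. ] rot [-3.141e+00  3.000e-03 -4.900e-01] Ffix [-4.79  1.7 ] -1.25 q [-0.69  0.55  1.91 -0.    0.69  1.38]
```

View pics/rect6.png

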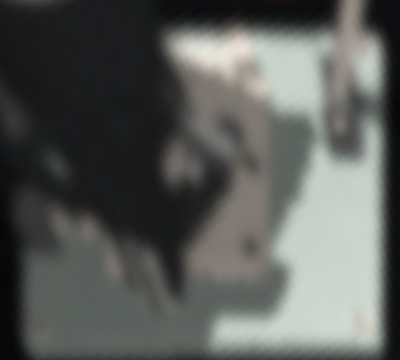

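The friction-slip direction explains the jam: the tip was slipping inward, so the torque arm was y − 100μ, about zero. I'll ease the load, then drag the tip outward along fixture +y.

play_rows --moves '[[[-0.001, 0, 0], [0, 0, 0], 0], [[0, -0.001, 0], [0, 0, 0], 0], [[-0.0002, -0.001, 0], [0, 0, 0], 0], [[-0.0002, -0.001, 0], [0, 0, 0], 0], [[0, 0, 0], [0, 0, 0], 0]]'

```text
clock: 15.95
eef_pos: [437.1, -351.7, 17.3]
tcp_rot: [-3.142, -0.0, -0.49]
contact_force: [-3.0, 1.4, -1.2]
opening: -0.001
```

```bash
python3 - <<'E'
from h import *
favg(4);st()
E
```

```text
Ffix avg [-3.57  1.32] -1.14 sd [0.2  0.13 0.07]
t 16.15 pos [ 437.  -351.8   17.3] fix [-62.6  22.5] rot [-3.142  0.    -0.49 ] Ffix [-3.8   1.05] -1.06 q [-0.68  0.54  1.91  0.    0.68  1.38]
```

play_rows --moves '[[[0, -0.001, 0.0003], [0, 0, 0], 0], [[0, -0.001, 0], [0, 0, 0], 0], [[0, -0.001, 0], [0, 0, 0], 0], [[0, -0.001, 0], [0, 0, 0], 0], [[0, 0, 0], [0, 0, 0], 0]]'

```text
clock: 16.65
eef_pos: [439.7, -348.8, 17.4]
tcp_rot: [3.141, -0.002, -0.49]
contact_force: [-0.3, 0.7, 0.5]
opening: -0.0
```

```bash
python3 - <<'E'
from h import *
favg(4);st()
E
```

```text
Ffix avg [-0.46 -0.06] 0.22 sd [0.45 0.56 0.29]
t 16.85 pos [ 439.4 -348.7   17.3] fix [-61.   26.1] rot [ 3.141e+00 -1.000e-03 -4.900e-01] Ffix [-0.52 -0.94] -0.12 q [-0.67  0.54  1.91  0.    0.68  1.39]
```

play_rows --moves '[[[0.0005, -0.001, 0.0005], [0, 0, 0], 0], [[0.0003, -0.001, 0.0005], [0, 0, 0], 0], [[0.0002, -0.001, 0], [0, 0, 0], 0], [[0.0002, -0.001, 0], [0, 0, 0], 0], [[0, 0, 0], [0, 0, 0], 0]]'

```text
clock: 17.35
eef_pos: [441.8, -345.2, 15.9]
tcp_rot: [-3.142, 0.0, -0.49]
contact_force: [-1.9, -0.1, -0.2]
opening: -0.007
```

```bash
python3 - <<'E'
from h import *
favg(3);st()
E
```

```text
Ffix avg [-1.63  0.33] 0.15 sd [0.46 0.45 0.11]
t 17.5 pos [ 441.8 -345.2   15.9] fix [-59.5  30.1] rot [-3.142  0.    -0.49 ] Ffix [-1.87  0.17] 0.3 q [-0.67  0.55  1.91  0.    0.68  1.39]
```

play_rows --moves '[[[0.0002, -0.001, 0], [0, 0, 0], 0], [[0.0002, -0.001, 0], [0, 0, 0], 0], [[0, 0, 0], [0, 0, 0], 0]]'

```text
clock: 17.8
eef_pos: [443.0, -343.7, 15.9]
tcp_rot: [3.141, 0.0, -0.49]
contact_force: [-3.0, 0.2, 0.1]
opening: -0.002
```

```bash
python3 - <<'E'
from h import *
favg(3);st()
E
```

```text
Ffix avg [-2.94 -0.99] 0.3 sd [0.26 0.27 0.39]
t 17.95 pos [ 443.  -343.7   15.9] fix [-58.7  31.8] rot [-3.142  0.    -0.49 ] Ffix [-2.59 -0.9 ] 0.64 q [-0.66  0.55  1.91 -0.    0.68  1.4 ]
```

play_rows --moves '[[[0.0002, -0.001, 0], [0, 0, 0], 0], [[0, 0, 0], [0, 0, 0], 0]]'

```text
clock: 18.15
eef_pos: [443.5, -342.9, 15.9]
tcp_rot: [3.141, 0.001, -0.49]
contact_force: [-3.6, -0.8, -0.1]
opening: 0.0
```

```bash
python3 - <<'E'
from h import *
favg(4);st()
E
```

```text
Ffix avg [-3.39 -1.54] -0.19 sd [0.55 0.45 0.34]
t 18.35 pos [ 443.5 -342.9   15.9] fix [-58.4  32.7] rot [-3.142  0.    -0.49 ] Ffix [-3.56 -0.94] 0.29 q [-0.66  0.55  1.91 -0.    0.68  1.4 ]
```

play_rows --moves '[[[0.0005, -0.0005, 0], [0, 0, 0], 0], [[0, 0, 0], [0, 0, 0], 0], [[-0.002, 0, 0], [0, 0, 0], 0], [[-0.01, 0, 0], [0, 0, 0], 0], [[-0.04, 0, -0.01], [0, 0, 0], 0], [[-0.04, 0, -0.03], [0, 0, 0], 0], [[-0.04, 0, -0.04], [0, 0, 0], 0], [[-0.02, 0, -0.04], [0, 0, 0], 0], [[0, 0, 0], [0, 0, 0], 0]]'

```text
clock: 19.25
eef_pos: [314.1, -273.4, 135.4]
tcp_rot: [3.14, -0.006, -0.491]
contact_force: [0.7, -0.3, 0.1]
opening: -0.002
```

```bash
cat >> h.py <<'E'
def rect(n,im,z=20,S=3):
    W=[(-100,100),(80,100),(80,-100),(-100,-100)]
    src=np.float32([w2px(n,[*f2w(p),z]) for p in W]); dst=np.float32([((100-y)*S,(80-x)*S) for x,y in W])
    return cv2.warpPerspective(im,cv2.getPerspectiveTransform(src,dst),(200*S,180*S),flags=cv2.INTER_CUBIC)
E
python3 - <<'E'
from h import *
st()
a=snap('top','top7')['pixels'][:,:,::-1]
for k in range(3): pass
o=rect('top',a); cv2.imwrite('pics/rect7.png',o)
g=cv2.cvtColor(o,cv2.COLOR_BGR2HSV)
# numeric: saturation/value profile along y at x = -29 (stop axis) and bottom edges, before(top0/top5) vs now
for f in('top5','top7'):
    r=rect('top',cv2.imread(f'pics/{f}.png')).astype(int); rb=r[:,:,2]-r[:,:,0]  # plate is warm, base cool
    for x in(-29,0,30): print(f,'x',x,[(100-k//3,int(rb[(80-x)*3-3:(80-x)*3+4,k].mean())) for k in range(75,205,9)])
E
```

```text
t 19.25 pos [ 314.1 -273.4  135.4] fix [-200.6   69.6] rot [ 3.14  -0.006 -0.491] Ffix [ 0.75 -0.16] 0.12 q [-0.72  0.16  2.15  0.    0.82  1.34]
top5 x -29 [(75, 3), (72, 6), (69, 9), (66, 9), (63, 10), (60, 10), (57, 7), (54, 3), (51, -2), (48, -2), (45, 0), (42, 1), (39, 7), (36, 9), (33, 10)]
top5 x 0 [(75, -1), (72, -3), (69, -2), (66, -2), (63, -2), (60, -1), (57, 0), (54, 0), (51, -1), (48, -1), (45, 1), (42, 7), (39, 12), (36, 10), (33, 9)]
top5 x 30 [(75, -2), (72, -1), (69, -1), (66, 0), (63, 0), (60, 0), (57, -1), (54, -1), (51, -2), (48, 0), (45, 5), (42, 8), (39, 11), (36, 11), (33, 10)]
top7 x -29 [(75, 5), (72, 7), (69, 8), (66, 10), (63, 11), (60, 10), (57, 11), (54, 12), (51, 12), (48, 11), (45, 11), (42, 11), (39, 11), (36, 11), (33, 10)]
top7 x 0 [(75, -2), (72, -2), (69, -1), (66, -1), (63, -1), (60, -1), (57, -1), (54, 5), (51, 9), (48, 11), (45, 9), (42, 10), (39, 11), (36, 11), (33, 12)]
top7 x 30 [(75, 0), (72, -1), (69, 0), (66, -2), (63, -1), (60, -1), (57, 0), (54, 0), (51, 2), (48, 9), (45, 12), (42, 12), (39, 11), (36, 11), (33, 11)]
```

```bash
python3 - <<'E'
from h import *
g=lambda f:cv2.cvtColor(rect('top',cv2.imread(f'pics/{f}.png'),z=24,S=4),cv2.COLOR_BGR2GRAY).astype(np.float32)
def reg(o,x0,x1,y0,y1): return np.ascontiguousarray(o[int((80-x1)*4):int((80-x0)*4),int((100-y1)*4):int((100-y0)*4)])
ref=g('top0')
for f in('top5','top7'):
    o=g(f)
    for nm,b in(('stop',(-52,-8,61,90)),('corner ref',(45,80,60,98))):
        W=np.eye(2,3,dtype=np.float32)
        cc,W=cv2.findTransformECC(reg(ref,*b),reg(o,*b),W,cv2.MOTION_TRANSLATION,(3,100,1e-5),None,5); print(f,nm,'dx,dy mm',-W[1,2]/4,-W[0,2]/4,cc)
a=f2w((-130,-140));b=f2w((20,-140)); print(a,b)
rows([(a[0],a[1],210,-.239),(b[0],b[1],200,-.239),(b[0],b[1],102,-.239)])
E
```

```text
top5 stop dx,dy mm -0.018939301 -0.025872566 0.9972273343406365
top5 corner ref dx,dy mm -0.035997633 -0.047061667 0.9972130226117998
top7 stop dx,dy mm 0.3001971 -0.41373292 0.9552257581182035
top7 corner ref dx,dy mm -0.0234023 0.008844342 0.9990772402871403
[ 333.0528613  -493.74547478] [ 478.78914007 -529.25515024]
13 [[[0.02, 0.031, -0.013], [0, 0, -0.042], 0], [[0.019, 0.032, -0.013], [0, 0, -0.042], 0], [[0.017, 0.032, -0.013], [0, 0, -0.042], 0], [[0.016, 0.033, -0.012], [0, 0, -0.042], 0], [[0.014, 0.034, -0.013], [0, 0, -0.042], 0], [[0.013, 0.034, -0.012], [0, 0, -0.042], 0], [[0.038, 0.0, 0.002], [0, 0, 0.0], 0], [[0.037, 0.0, 0.003], [0, 0, 0.0], 0], [[0.038, 0.0, 0.002], [0, 0, 0.0], 0], [[0.037, 0.0, 0.003], [0, 0, 0.0], 0], [[0.0, 0.0, 0.033], [0, 0, 0.0], 0], [[0.0, 0.0, 0.032], [0, 0, 0.0], 0], [[0.0, 0.0, 0.033], [0, 0, 0.0], 0]] [ 478.59889823 -528.7606623   101.83082587] -0.23871069144723353
```

At x=-29 the plate now runs right up to the stop head. The stop itself shifted by less than about 0.4 mm, which is within the measurement error. Next is the clamp.

play_rows --moves '[[[0.02, 0.031, -0.013], [0, 0, -0.042], 0], [[0.019, 0.032, -0.013], [0, 0, -0.042], 0], [[0.017, 0.032, -0.013], [0, 0, -0.042], 0], [[0.016, 0.033, -0.012], [0, 0, -0.042], 0], [[0.014, 0.034, -0.013], [0, 0, -0.042], 0], [[0.013, 0.034, -0.012], [0, 0, -0.042], 0], [[0.038, 0, 0.002], [0, 0, 0], 0], [[0.037, 0, 0.003], [0, 0, 0], 0], [[0.038, 0, 0.002], [0, 0, 0], 0], [[0.037, 0, 0.003], [0, 0, 0], 0], [[0, 0, 0.033], [0, 0, 0], 0], [[0, 0, 0.033], [0, 0, 0], 0], [[0, 0, 0.033], [0, 0, 0], 0], [[0, 0, 0], [0, 0, 0], 0], [[0, 0, 0], [0, 0, 0], 0]]'

```text
clock: 20.8
eef_pos: [478.3, -527.9, 97.3]
tcp_rot: [-3.14, 0.001, -0.238]
contact_force: [-0.0, -0.4, 0.9]
opening: -0.002
```

```bash
python3 - <<'E'
from h import *
favg(2);st()
E
```

```text
Ffix avg [ 0.11 -0.44] 0.23 sd [0.21 0.19 0.15]
t 20.9 pos [ 479.2 -529.1   99.9] fix [  20.4 -139.8] rot [ 3.14e+00 -2.00e-03 -2.38e-01] Ffix [ 0.26 -0.21] 0.38 q [-0.84  0.62  1.52  0.    1.    0.97]
```

play_rows --moves '[[[0, -0.006, 0], [0, 0, 0], 0], [[0, -0.006, 0], [0, 0, 0], 0], [[0, -0.006, 0], [0, 0, 0], 0], [[0, -0.006, 0], [0, 0, 0], 0], [[0, -0.005, 0], [0, 0, 0], 0], [[0, -0.005, 0], [0, 0, 0], 0], [[0, -0.005, 0], [0, 0, 0], 0]]'

```text
clock: 21.6
eef_pos: [487.5, -489.8, 98.3]
tcp_rot: [-3.141, 0.0, -0.238]
contact_force: [0.5, -0.9, -0.6]
opening: -0.0
```

```bash
python3 - <<'E'
from h import *
st(); favg(1)
E
```

```text
t 21.6 pos [ 487.5 -489.8   98.3] fix [ 19.1 -99.6] rot [-3.141  0.    -0.238] Ffix [ 0.7 -0.8] -0.57 q [-0.79  0.59  1.58  0.    0.98  1.02]
Ffix avg [-0.07  0.72] -0.53 sd [0. 0. 0.]
```

play_rows --moves '[[[0, -0.005, 0], [0, 0, 0], 0], [[0, -0.005, 0], [0, 0, 0], 0], [[0, -0.005, 0], [0, 0, 0], 0], [[0, -0.005, 0], [0, 0, 0], 0], [[0, -0.004, 0], [0, 0, 0], 0], [[0, 0.01, 0], [0, 0, 0], 0], [[0, 0.03, 0], [0, 0, 0], 0], [[0, 0.03, -0.02], [0, 0, 0], 0], [[0, 0, -0.04], [0, 0, 0], 0]]'

```text
clock: 22.55
eef_pos: [473.8, -537.5, 155.7]
tcp_rot: [-3.14, 0.004, -0.24]
contact_force: [0.2, 0.4, 0.8]
opening: 0.004
```

```bash
python3 - <<'E'
from h import *
st()
rows([(380,-520,200,-.239)])
E
```

```text
t 22.55 pos [ 473.8 -537.5  155.7] fix [  17.1 -149.2] rot [-3.14   0.004 -0.24 ] Ffix [0.09 0.4 ] 0.8 q [-0.85  0.56  1.48 -0.    1.11  0.96]
3 [[[-0.032, 0.002, -0.015], [0, 0, -0.0], 0], [[-0.032, 0.002, -0.015], [0, 0, -0.001], 0], [[-0.031, 0.001, -0.014], [0, 0, -0.0], 0]] [ 380.37572385 -519.78751635  199.73257806] -0.23928848394029412
```

Moving back clear, then a last look from both cameras.

play_rows --moves '[[[-0.03, 0, -0.02], [0, 0, 0], 0], [[-0.04, 0, -0.02], [0, 0, 0], 0], [[-0.04, 0, 0], [0, 0, 0], 0], [[-0.04, 0, 0], [0, 0, 0], 0], [[-0.03, 0, 0], [0, 0, 0], 0], [[0, 0, 0], [0, 0, 0], 0]]'

```text
clock: 23.15
eef_pos: [298.1, -492.1, 198.6]
tcp_rot: [-3.141, 0.001, -0.241]
contact_force: [0.4, -0.1, 0.6]
opening: -0.0
```

```bash
python3 - <<'E'
from h import *
st()
a=snap('top','top8')['pixels'][:,:,::-1]; b=snap('side','side8')['pixels'][:,:,::-1]
r=lambda x:cv2.resize(x,(400,360),interpolation=cv2.INTER_CUBIC)
cv2.imwrite('pics/end.png',np.hstack([r(rect('top',a)),r(b[165:265,290:415])]))
E
```

```text
t 23.15 pos [ 298.1 -492.1  198.6] fix [-164.3 -146.7] rot [-3.141e+00  1.000e-03 -2.410e-01] Ffix [ 0.43 -0.03] 0.55 q [-1.03  0.31  1.77 -0.    1.06  0.78]
```

View pics/end.png

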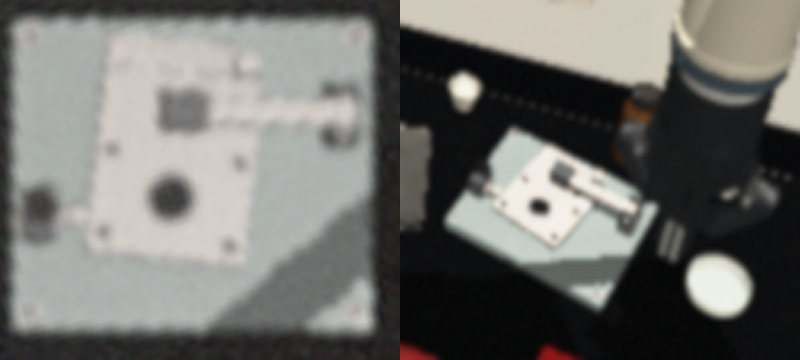

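The clamp lies level across the plate, with its block at (185,110), and the plate edge meets the stop head at about (88,215). The petri dish, crucible and amber bottle look untouched. One numeric check, then I hand in.

```bash
python3 - <<'E'
from h import *
e=lambda f:rect('top',cv2.imread(f'pics/{f}.png')).astype(int)
for f in('top7','top8'):
    r=e(f); rb=r[:,:,2]-r[:,:,0]; out=[]
    for x in(-40,-10,0,10,40):
        p=rb[(80-x)*3-6:(80-x)*3+7,100:200].mean(0); k=np.argmax(p>5); out.append(round(100-(100+k)/3,1))
    print(f,'edge y at x -40,-10,0,10,40:',out)
    r=r.sum(2)/3; print(' head/gap brightness x=-29, y62..44',[int(r[321:334,int((100-y)*3)].mean()) for y in range(62,43,-2)])
a,b=[cv2.cvtColor(cv2.imread(f'pics/{f}.png'),cv2.COLOR_BGR2GRAY).astype(int) for f in('top0','top8')]
for nm,(u,v) in dict(dish=(383,190),white=(382,147),amber=(352,146),crucible=(292,144),screwdriver=(310,247),tape=(209,159)).items():
    print(nm,'mean abs diff',abs(a-b)[v-10:v+10,u-10:u+10].mean().round(1))
g=lambda f:cv2.cvtColor(rect('top',cv2.imread(f'pics/{f}.png'),z=24,S=4),cv2.COLOR_BGR2GRAY).astype(np.float32)[40*4-0:0] 
G=lambda f:np.ascontiguousarray(cv2.cvtColor(rect('top',cv2.imread(f'pics/{f}.png'),z=24,S=4),cv2.COLOR_BGR2GRAY).astype(np.float32)[352:528,40:140])
print(cv2.findTransformECC(G('top0'),G('top8'),np.eye(2,3,dtype=np.float32),cv2.MOTION_TRANSLATION,(3,100,1e-5),None,5)[1][:,2]/4)
E
```

```text
top7 edge y at x -40,-10,0,10,40: [np.float64(58.0), np.float64(54.7), np.float64(54.0), np.float64(53.0), np.float64(48.3)]
 head/gap brightness x=-29, y62..44 [191, 197, 195, 193, 195, 199, 201, 200, 200, 202]
top8 edge y at x -40,-10,0,10,40: [np.float64(58.0), np.float64(54.3), np.float64(53.3), np.float64(51.7), np.float64(48.3)]
 head/gap brightness x=-29, y62..44 [191, 196, 192, 191, 196, 201, 201, 200, 200, 202]
dish mean abs diff 2.7
white mean abs diff 3.2
amber mean abs diff 3.2
crucible mean abs diff 3.4
screwdriver mean abs diff 16.7
tape mean abs diff 3.4
[-0.01867216 -0.00098013]
```

```bash
python3 -c "
from rig import *
print(sign_off(), sense()['clock'])"
```

```text
the job is handed in; nothing more can be done
the job is handed in; nothing more can be done
```

The plate is turned about its peg with its long side against the stop head, and the clamp has snapped shut on it. I handed the job in just after 23 s on the clock, with the arm clear of everything.

**Pushing the plate:** it jammed twice on the way, the first time at about 0.15 rad. The fingertip was slipping inward along the plate edge and dragging its corner down. I backed off each time, then pushed outward along the arc, which turned the plate freely. The last reading was about 3.7 N on the tool, before one final half-millimetre nudge that I did not measure. During the jams the force on the tool reached about 12 N, above the stop's 7 N. The first jam was well short of the stop; at the second the plate was hidden from view.

**Final checks:**
- **Plate:** no gap shows between it and the stop head, and its angle is about -0.1 rad. Closing the clamp moved its edge by at most about 1 mm, roughly the limit of that measurement.
- **Stop:** its position in the last top picture matches the first to within 0.1 mm.
- **Clamp:** it lies level across the plate in both camera views. I could not read its joint angle directly.
- **Bystanders:** the dish, white bottle, amber bottle, crucible and tape roll are unchanged between the first and last top pictures. The screwdriver's patch of the picture did differ, probably because the arm was over it. I did not check it separately, and I did not check the beaker. I never moved the tool near either of them.

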